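# Feed and stamp a bag handle

## Task

The wooden bag handle under the stamping press is already done. Push the fresh handle along the channel, shoving the finished one ahead of it towards the outfeed end, until the fresh one is centred under the ram with its ends level with the index marks; then press the plunger down all the way so the ram bears on it, hold for half a second and let it spring back up. Leave both handles lying in the channel, do not stamp the finished one again, and leave the jar, bottle and mallet where they are.

Things in the scene. Friction and masses are not known exactly. Their poses are not given: they have to be found in the camera images.
- press: Grey bench stamping press, fixed. Origin on the bench top (z = 0) under the ram axis. An open-ended channel runs along its y axis from infeed (y = -295 mm) to outfeed (+260 mm): floor 30 mm up, 54 mm wide between steel rails with tops 42 mm up. Black index marks on the rails at y = -80 and +80 mm show where the ends of a centred handle lie. Bed 120 mm wide (x).
- head (a point): Centre of the underside of the press head, on the ram axis, 125 mm above the bench. The head reaches over the channel from a column at the press's +x side (x 70 to 120 mm): it spans y +-22 mm, x -30 to 120 mm, 125 to 185 mm above the bench; the plunger passes vertically through it.
- plunger (a joint): Stroke of the sprung plunger in m: 0 = up at rest, grows as it is pushed straight down. The ram face meets a handle lying beneath it at 0.037, which is its full stroke (bare travel 0.041). Takes about 5 N to start and 14 N at the bottom; springs back up when let go.
- plunger_top (a point): Centre of the top of the plunger's black round cap (52 mm diameter, 15 mm thick); 250 mm above the bench when up. Moves down with the plunger.
- fresh_handle: Fresh beech bag handle, a loose plain bar 160 mm long (its y), 50 mm wide (x), 34 mm high, 0.22 kg, lying in the infeed half of the channel (press -y side). Origin at the centre of its underside. No stamp on its top.
- stamped_handle: Finished handle, same bar as the fresh one but with a round stamp mark on top; it starts under the ram. Origin at the centre of its underside.
- jar: Glass jar, 68 mm diameter, 75 mm high, standing beyond the press; bystander. Origin at the centre of its underside.
- bottle: Plastic bottle, 54 mm diameter, 130 mm high, standing beyond the press; bystander. Origin at the centre of its underside.
- mallet: Mallet lying on the bench on the robot's side of the press, 200 mm long, head 85 mm wide and 48 mm high; bystander. Origin on the bench under its handle, 75 mm from the head's axis along its x.

How it is judged:
By the outcome, as a careful person would: the job done as asked, in the order asked, and still so for the second after the job is handed in, with the robot touching nothing.
It also fails if it takes over 53 s, if anything falls off the work surface, if the arm or the gripper's body presses on something with over 40 N, if the wrist force passes 120 N, or if a joint passes its speed limit or range.

## Robot

A 6-joint arm with a two-finger parallel gripper is mounted at the origin on the work surface. World frame = base frame: x ahead of the robot, y to its left, z up, the work surface at z = 0. Lengths are in m, angles in degrees, forces in N, time in s.
With the tool pointing down it reaches from about 0.25 to 0.725 m from the base axis. Payload 9.7 kg.
Tool frame: the origin (TCP) lies between the finger pads; the fingertips stand bot.tcp_to_tips ahead of it and the grasp point (between the pads) lies 2 mm behind it (bot.tcp_to_tips is the distance from the TCP to the fingertips, in m); z points along the fingers, y is the line along which they close (so a half turn about z gives the same grasp; the last joint's range is limited). The gripper opens to 85 mm and grips with 20 to 120 N. Pads are 22 mm wide; open, the fingers measure 114 mm over their backs; the gripper's body (76 mm by 85 mm) begins 54 mm behind the grasp point. The pads swing forward as they close: fully open they stand 13 mm farther back than shut.
Start: joints at [65.317, 4.979, 10.078, 95.1, 0, 90], TCP at [0.23, 0.5, 0.248] pointing down, gripper open.
Joint ranges: [-179.16, 179.16], [-48.56, 103.87], [-65.8, 70.77], [-126.05, 130.52], [-82.76, 87.17], [-180, 180]. Speed limits (degrees/s): [127.2, 127.2, 147.25, 180, 180, 180].

## Interface

Orientations are given as [roll, pitch, yaw] about the fixed x, y, z axes, in that order (R = Rz(yaw) Ry(pitch) Rx(roll)).
In Python, from workcell import sensors, camera, camera_params, bot gives the robot as it stands.
- The arm moves only by the tool apply_moves, never from a script. Its argument "motion" is a list of rows, each an object with "jaw": the opening, from -1 (shut) to 1 (fully open); "xyz": the shift along the tool's x, y, z in mm, a list of three; "twist": the turn about the tool's z in rad. A call has 1 to 5 rows; each row is the pose to reach, as a shift and turn from the pose commanded when the call began, along the tool's axes at that moment; what a row does not reach only later rows make up. A row lasts 1/8 s, in which the tool goes at most 62.5 mm and 10.7 degrees, less where a joint would pass 70% of its speed; a pose out of reach is approached as far as the arm can. A call with a gripper value outside its range is refused whole. The fingers move at their own pace and stop on an object; "grip_force" is the grip in N (left out, the last holds). Time passes only in rows, so rows that repeat a pose let the fingers close. It gives the time, the measured TCP pose, the force, the opening and the grip force at its end, in the units of the state.
- sensors.get_obs(): the state, without advancing time (a new reading comes with each control period).
- camera(name): name is "side" or "top" or "wrist"; returns (picture, depth): 400x640x3 uint8, red, green, blue; 400x640 float32, m along the optical axis (not along the pixel's ray), 0 where there is no reading.
- camera_params(name): a dict with "mtx" (3x3 intrinsics, pixels), "rvec" (rotation vector, rad) and "tvec" (3), from world to camera coordinates, as OpenCV has them. Camera axes: x right, y down, z forward; pixel columns grow to the right and rows downward; lengths in m; the calibration is good to about 2 mm. A picture is of the moment at which its call begins: read the wrist's pose just before it. camera_params takes no time and is no camera call; for the wrist camera it gives the pose at the moment of the call.
- bot.job_done(): hands the job in; it is judged then, once.
The state is a dict: "time": time; "q": joint angles; "qd": joint speeds; "joint_efforts": joint torques, N m; "ee_pos": TCP position; "tcp_rot": TCP orientation; "wrist_force": force on the tool from outside, world axes, zero at the start; "torque": the same for the moment, N m; "opening": finger opening in m; "grasp_force": force on a finger pad.
Only numpy, scipy, OpenCV 4.12 (cv2) and the standard library are available. Lean on these libraries where they do the work, as an engineer would, in place of code of your own. Each camera call takes 0.05 s, during which the arm holds its last target. There are 200 camera calls.

## Working session

There is one attempt and no reset: what is moved stays moved. The work goes in short steps, Python scripts to look and compute and a tool call to move; the robot and the scene stay as the last step left them, time stands still between calls to the robot, and variables do not carry over. Pictures are saved under pics/ and viewed, at most 10 in all, crops included, and the job is handed in when it is done.

Besides the shell and the picture viewer there is one more tool, called after "Call:" by a JSON object that holds its "name" and its "arguments". apply_moves: Moves the arm, as the interface text tells. Its arguments: {"type":"object","properties":{"motion":{"type":"array","items":{"type":"object","properties":{"jaw":{"type":"number"},"xyz":{"type":"array","items":{"type":"number"}},"twist":{"type":"number"}}}},"grip_force":{"type":"number"}},"required":["motion"]}

```bash
mkdir -p pics; ls; python3 - <<'E'
from workcell import sensors, camera, camera_params, bot
import cv2,numpy as np
o=sensors.get_obs(); print(o); print(bot.tcp_to_tips)
for n in("top","side"):
    p,d=camera(n); cv2.imwrite(f"pics/{n}0.png",p[:,:,::-1]); np.savez(f"{n}0.npz",p=p,d=d,**camera_params(n)); print(camera_params(n))
E
```

```text
pics
{'time': 0.0, 'q': array([ 6.53180699e+01,  5.01234662e+00,  1.00337595e+01,  9.50995078e+01,
       -1.35824229e-03,  9.00013469e+01]), 'qd': array([ 0.0984975 ,  0.02165026, -0.02777488, -0.02918697, -0.01971912,
        0.05263045]), 'joint_efforts': array([-2.32268889e-03, -5.20385027e+01,  4.64805901e+01,  1.63882220e-02,
       -1.37322204e-04, -9.41883457e-06]), 'ee_pos': array([0.22958798, 0.49955981, 0.24756487]), 'tcp_rot': array([-1.79921905e+02,  1.36007689e-03,  1.55316725e+02]), 'wrist_force': array([-0.26531422, -0.33708519, -0.07714146]), 'torque': array([-0.01109002,  0.0309421 , -0.0169289 ]), 'grasp_force': 0.0, 'opening': 0.08566590055399388}
0.017
{'mtx': array([[393.64595502,   0.        , 318.34431995],
       [  0.        , 393.64595502, 199.47742285],
       [  0.        ,   0.        ,   1.        ]]), 'rvec': array([ 2.01289867, -2.21808252,  0.22785516]), 'tvec': array([0.10133586, 0.60832254, 0.91011476])}
{'mtx': array([[401.26482566,   0.        , 324.71144694],
       [  0.        , 401.26482566, 196.2149298 ],
       [  0.        ,   0.        ,   1.        ]]), 'rvec': array([ 0.06580893, -2.84901367,  1.23125243]), 'tvec': array([0.58709204, 0.10970408, 0.99288321])}
```

View pics/top0.png

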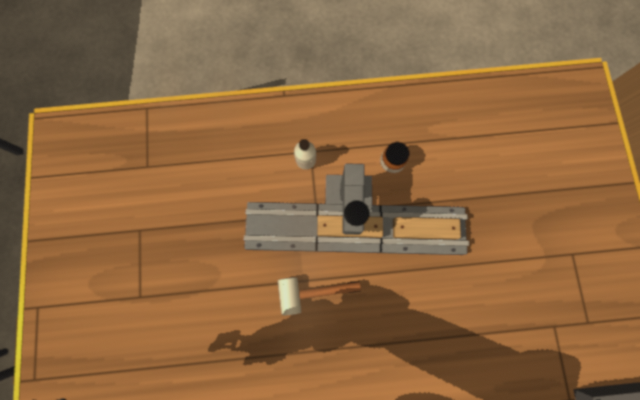

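View pics/side0.png

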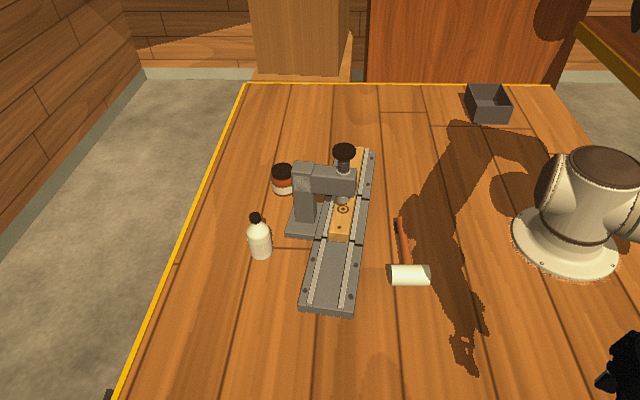

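The top view shows the channel lying almost level, rows 203-254. The infeed is at the right end (column 468) and the outfeed at the left (column 245). The fresh handle is at about (428,228), the stamped one at about (350,225) and the cap at (357,213). The mallet is at (290,295) with its handle running to (360,287). The side view shows the same layout, with the stamp mark visible at (343,209).

```bash
cat > h.py <<'E'
import numpy as np,cv2
def world(d,P):
    R,_=cv2.Rodrigues(np.array(P["rvec"])); K=P["mtx"]
    v,u=np.mgrid[:d.shape[0],:d.shape[1]]
    c=np.stack([(u-K[0,2])/K[0,0]*d,(v-K[1,2])/K[1,1]*d,d],-1)
    return (c-np.array(P["tvec"]).ravel())@R
def handles(p,d,P,T):
    """tops at z 64 mm, within the channel, in press frame"""
    W=world(d,P); L=(W-np.array([T[0],T[1],0]))@np.array([[np.cos(T[2]),-np.sin(T[2]),0],[np.sin(T[2]),np.cos(T[2]),0],[0,0,1]])
    return L
E
python3 - <<'E'
from h import *
for n in("top","side"):
    z=np.load(n+"0.npz"); d=z["d"]; W=world(d,z); ok=d>0
    near=ok&(W[...,0]>.2)&(W[...,0]<.8)&(W[...,1]>-.4)&(W[...,1]<.5)
    def sel(a,b): return W[near&(W[...,2]>a)&(W[...,2]<b)]
    c=sel(.24,.26); print(n,"cap",len(c),c.mean(0) if len(c) else 0, (c.min(0),c.max(0)))
    m=(near&(W[...,2]>.02)&(W[...,2]<.075)).astype(np.uint8)
    k,lab,st,ce=cv2.connectedComponentsWithStats(m)
    for i in range(1,k):
        if st[i,4]>150:
            q=W[lab==i]; print(st[i],q.mean(0),cv2.minAreaRect((q[:,:2]*1000).astype(np.float32)),np.percentile(q[:,2],[5,50,95]))
    if n=="top":
        for u,v in[(245,228),(260,228),(300,222),(400,228),(428,228),(455,229),(300,209),(300,246),(428,210),(428,246),(317,206),(317,250),(382,206),(382,250),(357,213),(306,145),(290,295),(396,152)]: print(u,v,W[v,u].round(4))
E
```

```text
top cap 534 [ 0.54281494 -0.02633563  0.25015331] (array([ 0.51825931, -0.05167963,  0.2404864 ]), array([ 0.56973657, -0.00176673,  0.25421754]))
[381 143  28  29 347] [ 0.70068539 -0.15494348  0.05457168] ((708.0746459960938, -160.677490234375), (66.3170166015625, 53.51402282714844), 38.23551559448242) [0.02421445 0.05173058 0.07469896]
[  244   175   225    80 10340] [ 0.54351641 -0.04235394  0.04015234] ((580.9512939453125, -49.302093505859375), (554.74072265625, 199.78372192382812), 83.06504821777344) [0.02416038 0.03267637 0.06568355]
[ 278  277   83   38 1261] [0.39275146 0.09008688 0.03862609] ((393.99188232421875, 59.9476203918457), (84.77259063720703, 198.35287475585938), 2.2777225971221924) [0.02806579 0.03710627 0.04905983]
245 228 [0.5712 0.2372 0.0013]
260 228 [0.5632 0.1946 0.0303]
300 222 [0.5688 0.0931 0.0291]
400 228 [ 0.5251 -0.1483  0.0655]
428 228 [ 0.5185 -0.2157  0.0663]
455 229 [ 0.5098 -0.2807  0.0655]
300 209 [0.602  0.0902 0.0295]
300 246 [0.5083 0.0983 0.0316]
428 210 [ 0.5676 -0.2329  0.0316]
428 246 [ 0.4774 -0.2187  0.0323]
317 206 [0.6049 0.0464 0.0327
[... 458 characters left out ...]
8.322296142578125), (556.8070678710938, 198.4884033203125), 83.1235580444336) [0.02247816 0.03003339 0.06341748]
[271 163  21  29 491] [ 0.71486517 -0.14920537  0.05613293] ((717.9011840820312, -162.54177856445312), (58.63478469848633, 67.86380767822266), 0.9786240458488464) [0.02566285 0.06066642 0.07447612]
[ 389  216   42   70 1238] [0.39455974 0.10956463 0.0365662 ] ((395.0989074707031, 62.187862396240234), (85.16984558105469, 199.65611267089844), 2.4901123046875) [0.02475173 0.03501203 0.047353  ]
[246 232  26  24 362] [0.73404888 0.08522167 0.04804965] ((736.7037963867188, 78.79522705078125), (54.17615509033203, 29.42899513244629), 15.398727416992188) [0.02253737 0.04805216 0.07182638]
```

```bash
python3 - <<'E'
from h import *
from workcell import sensors,camera_params
T=(.543,-.0262,np.radians(-6.9))
for n in("top","side"):
    z=np.load(n+"0.npz"); L=handles(z["p"],z["d"],z,T)
    # rails check and handle tops
    m=(z["d"]>0)&(abs(L[...,2]-.064)<.006)&(abs(L[...,0])<.04)&(L[...,1]>-.3)&(L[...,1]<-.03)
    q=L[m]; print(n,len(q),q.mean(0))
    y=np.sort(q[:,1]); print(y[[0,3,-4,-1]], "gaps",[(y[i],y[i+1]) for i in np.where(np.diff(y)>.006)[0]])
    f=q[q[:,1]<-.1]; print("fresh x",np.percentile(f[:,0],[1,50,99]),"slope",np.polyfit(f[:,1],f[:,0],1))
o=sensors.get_obs();P=camera_params("wrist");R,_=cv2.Rodrigues(np.array(P["rvec"]));C=-R.T@np.ravel(P["tvec"])
from scipy.spatial.transform import Rotation as S
Rt=S.from_euler("xyz",o["tcp_rot"],degrees=True).as_matrix(); print("cam in tool",Rt.T@(C-o["ee_pos"]))
c,s=np.cos(T[2]),np.sin(T[2])
for l in[(0,-.31),(0,-.094),(0,0)]:
    w=np.array([T[0]+c*l[0]-s*l[1],T[1]+s*l[0]+c*l[1]]); print(l,w,"tool shift",(Rt.T@(np.r_[w,o["ee_pos"][2]]-o["ee_pos"])*1000).round(1))
E
```

```text
top 1712 [-0.00036944 -0.1614469   0.064379  ]
[-0.26994116 -0.26977236 -0.03171673 -0.03134418] gaps [(np.float64(-0.10991587326054142), np.float64(-0.0805558841078507))]
fresh x [-0.02401628 -0.00015899  0.02496835] slope [0.00246546 0.0005043 ]
side 257 [-0.01180562 -0.18382785  0.06283062]
[-0.26838835 -0.26449992 -0.03206863 -0.03082067] gaps [(np.float64(-0.10996470914658694), np.float64(-0.0655226478301454))]
fresh x [-0.02314523 -0.01275287  0.00741513] slope [-0.02612464 -0.01680256]
cam in tool [ 0.0693732  -0.00104666 -0.12482134]
(0, -0.31) [ 0.50575758 -0.33395478] tool shift [-599.  -642.     0.8]
(0, -0.094) [ 0.53170714 -0.11951919] tool shift [-5.330e+02 -4.364e+02  5.000e-01]
(0, 0) [ 0.543  -0.0262] tool shift [-5.043e+02 -3.468e+02  4.000e-01]
```

Call:
{"name": "apply_moves", "arguments": {"motion": [{"jaw":-1,"xyz":[-40,-44,0],"twist":-0.15},{"jaw":-1,"xyz":[-80,-88,0],"twist":-0.311},{"jaw":-1,"xyz":[-120,-132,0],"twist":-0.311},{"jaw":-1,"xyz":[-160,-176,0],"twist":-0.311},{"jaw":-1,"xyz":[-200,-220,0],"twist":-0.311}]}}

```text
time: 0.72
ee_pos: [0.3196, 0.2146, 0.248]
tcp_rot: [-180.0, 0.0, 173.2]
wrist_force: [1.1, -0.6, -0.1]
opening: -0.0
grasp_force: 0.0
```

Call:
{"name": "apply_moves", "arguments": {"motion": [{"jaw":-1,"xyz":[-20,-52,0]},{"jaw":-1,"xyz":[-40,-104,0]},{"jaw":-1,"xyz":[-60,-156,0]},{"jaw":-1,"xyz":[-80,-208,0]},{"jaw":-1,"xyz":[-100,-260,0]}]}}

```text
validation failed for argument at $.mo...
```

Call:
{"name": "apply_moves", "arguments": {"motion": [{"jaw":-1,"xyz":[-30,-52,0]},{"jaw":-1,"xyz":[-60,-104,0]},{"jaw":-1,"xyz":[-90,-156,0]},{"jaw":-1,"xyz":[-120,-208,0]},{"jaw":-1,"xyz":[-150,-263,0]}]}}

```text
validation failed for argument at $.mo...
```

```bash
cat >> h.py <<'E'
T=(.543,-.0262,np.radians(-6.9))
def loc(p):
    c,s=np.cos(T[2]),np.sin(T[2]); a,b=p[0]-T[0],p[1]-T[1]
    return np.array([c*a+s*b,-s*a+c*b,p[2]])*1000
E
python3 - <<'E'
from h import *
from workcell import sensors
o=sensors.get_obs();print(o["time"],loc(o["ee_pos"]),o["tcp_rot"],o["q"].round(),o["opening"])
E
```

```text
0.725 [-250.74009115  212.17151848  248.04267055] [-1.79998549e+02  7.33631402e-03  1.73172324e+02] [ 34. -17. -10.  97.  -0.  41.] -2.596570993800514e-05
```

Call:
{"name": "apply_moves", "arguments": {"motion": [{"jaw":-1,"xyz":[-20,-52,0],"twist":0},{"jaw":-1,"xyz":[-40,-104,0],"twist":0},{"jaw":-1,"xyz":[-60,-156,0],"twist":0},{"jaw":-1,"xyz":[-80,-208,0],"twist":0},{"jaw":-1,"xyz":[-100,-260,0],"twist":0}]}}

```text
time: 1.35
ee_pos: [0.3877, -0.0557, 0.2482]
tcp_rot: [180.0, 0.0, 173.1]
wrist_force: [2.0, 1.1, 0.1]
opening: 0.0003
grasp_force: 0.0
```

Call:
{"name": "apply_moves", "arguments": {"motion": [{"jaw":-1,"xyz":[-30,-52,0],"twist":0},{"jaw":-1,"xyz":[-60,-104,0],"twist":0},{"jaw":-1,"xyz":[-90,-156,0],"twist":0},{"jaw":-1,"xyz":[-120,-208,0],"twist":0},{"jaw":-1,"xyz":[-150,-263,0],"twist":0}]}}

```text
time: 1.98
ee_pos: [0.5056, -0.3345, 0.2479]
tcp_rot: [180.0, -0.0, 173.1]
wrist_force: [1.3, 0.1, 1.0]
opening: 0.0
grasp_force: 0.0
```

```bash
python3 - <<'E'
from h import *
from workcell import sensors
o=sensors.get_obs();print(o["time"],loc(o["ee_pos"]),o["tcp_rot"],o["q"].round(),o["opening"])
E
```

```text
1.975 [-7.44266677e-02 -3.10592613e+02  2.47904688e+02] [ 1.79985675e+02 -7.07974871e-03  1.73135777e+02] [-33.  13.  19.  96.   0. -27.] 3.6767355962197004e-05
```

Call:
{"name": "apply_moves", "arguments": {"motion": [{"jaw":-1,"xyz":[0,0,50],"twist":0},{"jaw":-1,"xyz":[0,0,100],"twist":0},{"jaw":-1,"xyz":[0,0,145],"twist":0},{"jaw":-1,"xyz":[0,0,175],"twist":0},{"jaw":-1,"xyz":[0,0,187],"twist":0}]}}

```text
time: 2.6
ee_pos: [0.5041, -0.332, 0.059]
tcp_rot: [179.9, -0.2, 173.1]
wrist_force: [-0.5, 0.7, 1.0]
opening: 0.0001
grasp_force: 0.0
```

Call:
{"name": "apply_moves", "arguments": {"motion": [{"jaw":-1,"xyz":[0,8,0],"twist":0},{"jaw":-1,"xyz":[0,16,0],"twist":0},{"jaw":-1,"xyz":[0,24,0],"twist":0},{"jaw":-1,"xyz":[0,32,0],"twist":0},{"jaw":-1,"xyz":[0,40,0],"twist":0}]}}

```text
time: 3.22
ee_pos: [0.5104, -0.2928, 0.0621]
tcp_rot: [-179.9, 0.1, 173.1]
wrist_force: [-0.3, -2.7, 3.0]
opening: 0.0
grasp_force: 1.5
```

```bash
python3 - <<'E'
from h import *
from workcell import sensors,camera,camera_params
o=sensors.get_obs();print(o["time"],loc(o["ee_pos"]),o["wrist_force"])
p,d=camera("top");L=handles(p,d,camera_params("top"),T)
m=(d>0)&(abs(L[...,2]-.064)<.006)&(abs(L[...,0])<.03)&(L[...,1]>-.3)&(L[...,1]<-.03)
y=np.sort(L[m][:,1]);print(y[0],y[-1],[(y[i],y[i+1]) for i in np.where(np.diff(y)>.006)[0]])
cv2.imwrite("pics/top1.png",cv2.resize(p[150:280,230:490,::-1],None,fx=3,fy=3))
E
```

```text
3.225 [  -0.34427006 -268.62395853   62.12199034] [-0.33255475 -2.68120066  3.02821279]
-0.2676408880980109 -0.031002408195323725 [(np.float64(-0.2618794882028647), np.float64(-0.25375460108405584)), (np.float64(-0.09433186684421087), np.float64(-0.08053070494690799))]
```

View pics/top1.png

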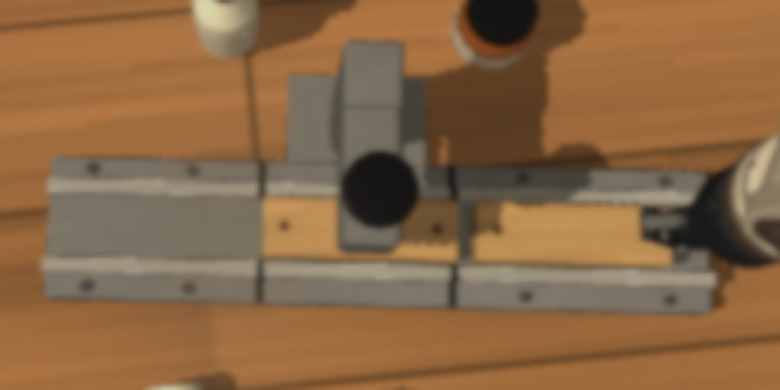

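The crop shows the closed fingers resting against the fresh handle's infeed end at (640,225). Its front end is at (472,232), about 14 mm short of the stamped handle at (460,228), and the rails' index marks are at columns 262 and 453. Next I push it along, slowing down near the end.

Call:
{"name": "apply_moves", "arguments": {"motion": [{"jaw":-1,"xyz":[0,9,0],"twist":0},{"jaw":-1,"xyz":[0,18,0],"twist":0},{"jaw":-1,"xyz":[0,28,0],"twist":0},{"jaw":-1,"xyz":[0,39,0],"twist":0},{"jaw":-1,"xyz":[0,50,0],"twist":0}]}}

```text
time: 3.9
ee_pos: [0.516, -0.2426, 0.0613]
tcp_rot: [-180.0, 0.0, 173.1]
wrist_force: [-1.4, -4.5, 3.9]
opening: -0.0004
grasp_force: 2.4
```

Call:
{"name": "apply_moves", "arguments": {"motion": [{"jaw":-1,"xyz":[0,11,0],"twist":0},{"jaw":-1,"xyz":[0,22,0],"twist":0},{"jaw":-1,"xyz":[0,33,0],"twist":0},{"jaw":-1,"xyz":[0,44,0],"twist":0},{"jaw":-1,"xyz":[0,55,0],"twist":0}]}}

```text
time: 4.53
ee_pos: [0.5226, -0.188, 0.0614]
tcp_rot: [-180.0, 0.0, 173.1]
wrist_force: [-0.2, -4.9, 4.3]
opening: -0.0003
grasp_force: 2.6
```

Call:
{"name": "apply_moves", "arguments": {"motion": [{"jaw":-1,"xyz":[0,10,0],"twist":0},{"jaw":-1,"xyz":[0,19,0],"twist":0},{"jaw":-1,"xyz":[0,27,0],"twist":0},{"jaw":-1,"xyz":[0,34,0],"twist":0},{"jaw":-1,"xyz":[0,40,0],"twist":0}]}}

```text
time: 5.15
ee_pos: [0.5273, -0.1485, 0.0614]
tcp_rot: [-180.0, -0.0, 173.1]
wrist_force: [-0.2, -5.0, 4.0]
opening: 0.0
grasp_force: 2.7
```

```bash
cat > m.py <<'E'
from h import *
from workcell import sensors,camera,camera_params
import sys
o=sensors.get_obs();print(o["time"],loc(o["ee_pos"]),o["wrist_force"])
for n in("top","side"):
    p,d=camera(n);L=handles(p,d,camera_params(n),T)
    m=(d>0)&(abs(L[...,2]-.064)<.006)&(abs(L[...,0])<.024)&(L[...,1]>-.3)&(L[...,1]<.3)
    y=np.sort(L[m][:,1]);print(n,y[[0,3,-4,-1]],[(y[i].round(4),y[i+1].round(4)) for i in np.where(np.diff(y)>.004)[0]])
    cv2.imwrite(f"pics/{n}_{sys.argv[1]}.png",cv2.resize(p[130:330,230:490,::-1],None,fx=3,fy=3))
E
python3 m.py 2
```

```text
5.15 [  -0.89812395 -123.27370024   61.37567206] [-0.21029202 -5.00002698  4.04461982]
top [-0.11707331 -0.10985842  0.20967626  0.21022929] [(np.float64(-0.1171), np.float64(-0.1127))]
side [-0.10392667 -0.08652556  0.21245502  0.21315695] [(np.float64(-0.1039), np.float64(-0.0986)), (np.float64(-0.0986), np.float64(-0.089)), (np.float64(-0.0841), np.float64(-0.0798)), (np.float64(-0.0798), np.float64(-0.0663)), (np.float64(-0.0626), np.float64(-0.0578))]
```

View pics/top_2.png

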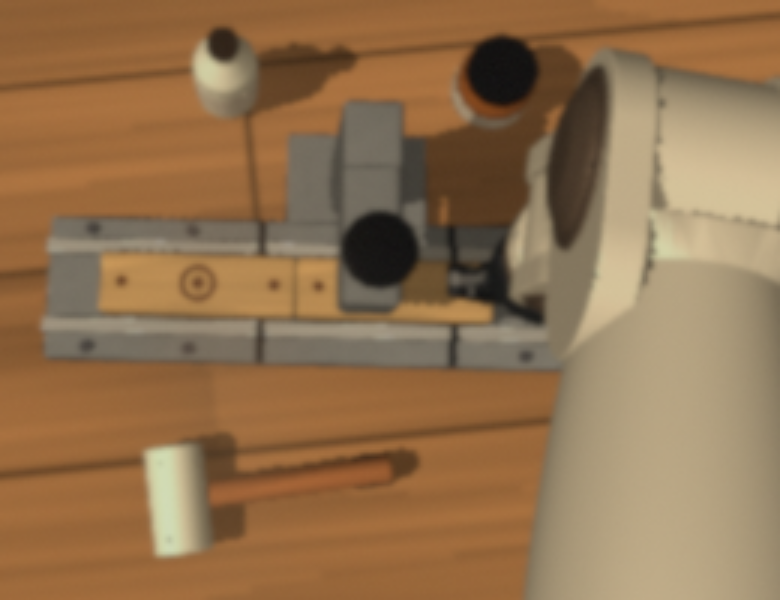

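The top crop shows the two handles touching, with the seam at (295,288). The stamped handle's far end is at (100,283), and the index mark the seam must reach is at column 262. About 30 mm is left, so I go 26 mm and measure again.

Call:
{"name": "apply_moves", "arguments": {"motion": [{"jaw":-1,"xyz":[0,6,0],"twist":0},{"jaw":-1,"xyz":[0,12,0],"twist":0},{"jaw":-1,"xyz":[0,18,0],"twist":0},{"jaw":-1,"xyz":[0,23,0],"twist":0},{"jaw":-1,"xyz":[0,26,0],"twist":0}]}}

```text
time: 5.88
ee_pos: [0.5303, -0.1226, 0.061]
tcp_rot: [180.0, -0.0, 173.2]
wrist_force: [0.2, -2.0, -1.2]
opening: -0.0001
grasp_force: 0.9
```

```bash
python3 m.py 3; python3 - <<'E'
import cv2,numpy as np
z=np.load("top0.npz")
from workcell import camera,camera_params
p,d=camera("top");P=camera_params("top")
from h import *
c,s=np.cos(T[2]),np.sin(T[2])
def pix(l): 
    w=np.array([T[0]+c*l[0]-s*l[1],T[1]+s*l[0]+c*l[1],l[2]]);return cv2.projectPoints(w[None],P["rvec"],np.ravel(P["tvec"]),P["mtx"],None)[0].ravel()
# grey profile along channel: at handle top centre-line (z 64), and along rail tops (z 42); min = seam / mark
g=cv2.GaussianBlur(cv2.cvtColor(p,cv2.COLOR_RGB2GRAY),(0,0),.6).astype(np.float32)
ys=np.arange(.055,.105,.0005)
for x,zz,nm in[(-.015,.064,"seam"),(-.008,.064,"seam"),(.015,.064,"seam"),(-.045,.030,"mark-"),(.045,.030,"mark+"),(-.031,.042,"rail"),(.031,.042,"rail")]:
    q=np.array([pix((x,y,zz)) for y in ys],np.float32)
    v=cv2.remap(g,q[None,:,0].copy(),q[None,:,1].copy(),cv2.INTER_CUBIC)[0]
    w=np.clip(np.median(v)-v-3,0,None);k=v.argmin();w[abs(np.arange(len(v))-k)>8]=0
    print(nm,x,"min",ys[k],"centroid",(w@ys/w.sum()).round(4),v.min(),np.median(v))
E
```

```text
5.875 [ -1.01928402 -97.27233826  61.04479432] [ 0.17369194 -1.96213801 -1.22857695]
top [-0.08476006 -0.0821471   0.23560616  0.23660353] []
side [-0.07854347 -0.06374624  0.23776095  0.23860973] [(np.float64(-0.0762), np.float64(-0.0656)), (np.float64(-0.0637), np.float64(-0.0592)), (np.float64(-0.0592), np.float64(-0.0544)), (np.float64(-0.0535), np.float64(-0.0477))]
seam -0.015 min 0.07850000000000001 centroid 0.0785 126.611305 144.7532
seam -0.008 min 0.07850000000000001 centroid 0.0783 126.204285 143.1348
seam 0.015 min 0.07800000000000001 centroid 0.0783 126.80999 144.81244
mark- -0.045 min 0.07950000000000002 centroid 0.0795 69.26964 111.951546
mark+ 0.045 min 0.07950000000000002 centroid 0.0796 68.35232 109.226105
rail -0.031 min 0.07950000000000002 centroid 0.0794 87.761604 143.79553
rail 0.031 min 0.07950000000000002 centroid 0.0794 74.00846 126.84119
```

View pics/side_3.png

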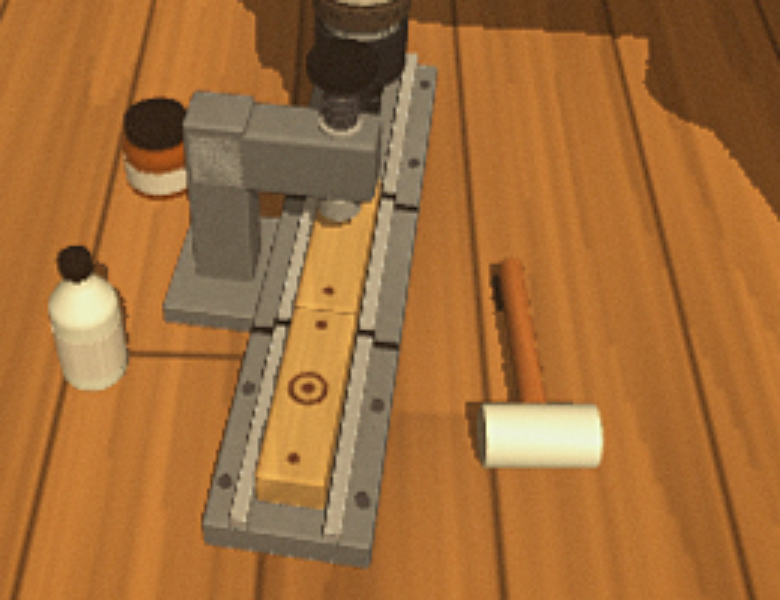

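The side crop shows the seam at (325,312), about level with the index marks at (268,325) and (380,335) allowing for height. The jar, bottle and mallet are untouched. The top profile gives the seam at 78.4 mm against marks reading 79.5 mm, so I nudge 1.5 mm and measure from both cameras.

Call:
{"name": "apply_moves", "arguments": {"motion": [{"jaw":-1,"xyz":[0,0.8,0],"twist":0},{"jaw":-1,"xyz":[0,1.5,0],"twist":0},{"jaw":-1,"xyz":[0,1.5,0],"twist":0}]}}

```text
time: 6.4
ee_pos: [0.5306, -0.1218, 0.0613]
tcp_rot: [-180.0, 0.0, 173.1]
wrist_force: [-0.8, -1.8, -0.2]
opening: 0.0
grasp_force: 0.9
```

```bash
cat > seam.py <<'E'
import cv2,numpy as np
from workcell import sensors,camera,camera_params
from h import *
o=sensors.get_obs();print(o["time"],loc(o["ee_pos"]),o["wrist_force"])
c,s=np.cos(T[2]),np.sin(T[2])
for n in("top","side"):
    p,d=camera(n);P=camera_params(n)
    def pix(l):
        w=np.array([T[0]+c*l[0]-s*l[1],T[1]+s*l[0]+c*l[1],l[2]]);return cv2.projectPoints(w[None],P["rvec"],np.ravel(P["tvec"]),P["mtx"],None)[0].ravel()
    g=cv2.GaussianBlur(cv2.cvtColor(p,cv2.COLOR_RGB2GRAY),(0,0),.6).astype(np.float32)
    for y0 in (.08,-.08):
        ys=np.arange(y0-.012,y0+.012,.0005)
        for x,zz,nm in[(-.015,.064,"seam"),(.015,.064,"seam"),(-.031,.042,"rail"),(.031,.042,"rail"),(-.045,.030,"mark"),(.045,.030,"mark")]:
            if nm=="seam" and y0<0: continue
            q=np.array([pix((x,y,zz)) for y in ys],np.float32)
            v=cv2.remap(g,q[None,:,0].copy(),q[None,:,1].copy(),cv2.INTER_CUBIC)[0]
            w=np.clip(np.median(v)-v-3,0,None);k=v.argmin();w[abs(np.arange(len(v))-k)>8]=0
            print(n,nm,x,(w@ys/max(w.sum(),1e-9)).round(4),v.min().round(),np.median(v).round())
E
python3 seam.py
```

```text
6.4 [ -0.86391262 -96.42578138  61.28706091] [-0.84938276 -1.78648007 -0.22938567]
top seam -0.015 0.0787 120.0 142.0
top seam 0.015 0.0796 131.0 144.0
top rail -0.031 0.0792 88.0 134.0
top rail 0.031 0.0794 73.0 114.0
top mark -0.045 0.0795 70.0 104.0
top mark 0.045 0.0796 69.0 104.0
top rail -0.031 -0.0809 73.0 129.0
top rail 0.031 -0.0825 25.0 62.0
top mark -0.045 -0.0809 61.0 104.0
top mark 0.045 -0.0817 32.0 51.0
side seam -0.015 0.0804 144.0 163.0
side seam 0.015 0.084 159.0 173.0
side rail -0.031 0.0787 42.0 159.0
side rail 0.031 0.0787 35.0 116.0
side mark -0.045 0.0787 40.0 114.0
side mark 0.045 0.0783 35.0 95.0
side rail -0.031 -0.081 53.0 136.0
side rail 0.031 -0.0705 83.0 92.0
side mark -0.045 -0.0818 49.0 108.0
side mark 0.045 -0.0801 40.0 70.0
```

The seam now reads within about 1 mm of the marks. I'll back off and raise, then check the fresh handle's infeed end against its mark with the wrist camera.

Call:
{"name": "apply_moves", "arguments": {"motion": [{"jaw":-1,"xyz":[0,-15,0],"twist":0},{"jaw":-1,"xyz":[0,-40,0],"twist":0},{"jaw":-1,"xyz":[0,-45,-40],"twist":0},{"jaw":-1,"xyz":[0,-45,-80],"twist":0},{"jaw":-1,"xyz":[0,-45,-110],"twist":0}]}}

```text
time: 7.12
ee_pos: [0.5253, -0.1673, 0.1732]
tcp_rot: [-180.0, 0.1, 173.1]
wrist_force: [0.2, -1.0, 0.1]
opening: 0.0002
grasp_force: 0.0
```

```bash
python3 - <<'E'
from h import *
from workcell import sensors,camera,camera_params
P=camera_params("wrist");p,d=camera("wrist");L=handles(p,d,P,T)
np.savez("w4.npz",p=p,d=d,**P)
cv2.imwrite("pics/w4.png",p[:,:,::-1])
m=(d>0)&(abs(L[...,2]-.064)<.004)&(abs(L[...,0])<.022)&(L[...,1]>-.15)&(L[...,1]<.0)
print(m.sum(), L[m].mean(0) if m.any() else 0, np.sort(L[m][:,1])[:8])
E
python3 m.py 4
```

```text
4973 [-0.00059365 -0.04214729  0.06319343] [-0.08413135 -0.08412222 -0.08399146 -0.08385619 -0.08374898 -0.08372525
 -0.0836713  -0.08360521]
7.175 [   0.32806022 -142.33610081  177.04278314] [-1.71521507  1.09054224  3.43268783]
top [-0.08038165 -0.08023843  0.23618714  0.23708217] []
side [-0.07708352 -0.05699986  0.23845971  0.23878876] [(np.float64(-0.0771), np.float64(-0.0664)), (np.float64(-0.0638), np.float64(-0.057)), (np.float64(-0.054), np.float64(-0.0485))]
```

View pics/w4.png

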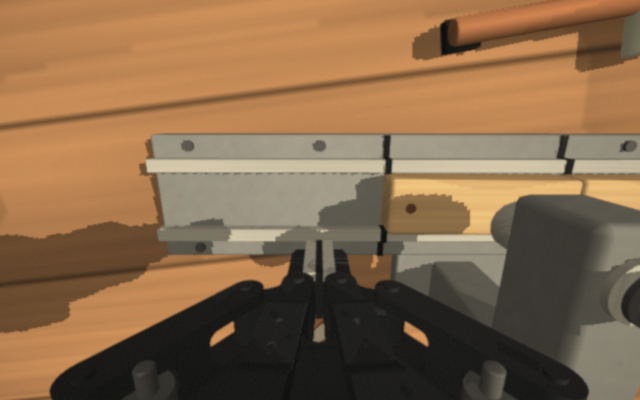

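The wrist view shows the fresh handle's infeed end at about (386,205), between the index marks at (387,147) and (383,248). The far marks are at (564,147) and the seam at (583,187). I'll put numbers on the difference.

```bash
python3 - <<'E'
from h import *
z=np.load("w4.npz");p=z["p"].astype(int);L=handles(p,z["d"],z,T)
sat=p.max(2)-p.min(2)
K=z["mtx"];R,_=cv2.Rodrigues(z["rvec"]);C=-R.T@z["tvec"].ravel();c,s=np.cos(T[2]),np.sin(T[2])
def at(u,v,h): # ray to height h -> press frame
    r=R.T@np.array([(u-K[0,2])/K[0,0],(v-K[1,2])/K[1,1],1]);w=C+r*(h-C[2])/r[2];return loc(w).round(1)
def dark(v,a,b):
    g=p[v,a:b].sum(1)/3.;w=np.clip(np.median(g)-g-15,0,None);return a+(w@np.arange(b-a))/w.sum()
for v,a,b,h in[(142,375,400,.03),(150,375,400,.03),(166,375,402,.042),(142,552,577,.03),(150,552,577,.03),(166,556,581,.042)]:
    u=dark(v,a,b);print("mark",v,u.round(2),at(u,v,h))
for v in(182,188,195,215,225,230):
    e=np.diff(sat[v,372:402].astype(float)).clip(0);print("end",v,(u:=372.5+(e@np.arange(len(e)))/e.sum()).round(2),at(u,v,.064),sat[v,378:394])
for v in(184,188): print("seam",v,u:=dark(v,574,592),at(u,v,.064))
E
```

```text
mark 142 386.13 [-51.6 -82.2  30. ]
mark 150 385.97 [-44.5 -81.8  30. ]
mark 166 387.86 [-31.6 -82.   42. ]
mark 142 563.09 [-51.6  78.1  30. ]
mark 150 561.45 [-44.4  78.2  30. ]
mark 166 568.68 [-31.6  77.9  42. ]
end 182 388.22 [-21.8 -86.2  64. ] [14 15 14 14 18 32 45 49 51 53 54 54 58 65 76 89]
end 188 388.27 [-16.8 -85.8  64. ] [15 15 14 17 24 39 50 53 51 51 50 50 58 69 80 92]
end 195 387.96 [-10.8 -85.6  64. ] [14 15 15 19 32 43 48 48 50 49 48 50 59 70 83 96]
end 215 384.0 [  6.7 -87.9  64. ] [13 14 21 33 43 44 45 46 46 48 52 59 63 64 67 68]
end 225 384.72 [ 15.7 -86.7  64. ] [12 10  6  8 16 29 43 47 48 52 58 63 66 67 66 68]
end 230 385.95 [ 20.3 -85.3  64. ] [20 19 17  9  2  1  5 17 34 48 58 63 66 66 67 67]
seam 184 584.274217585693 [-20.1  75.3  64. ]
seam 188 583.405427631579 [-16.7  75.4  64. ]
```

Call:
{"name": "apply_moves", "arguments": {"motion": [{"jaw":-1,"xyz":[0,15,0],"twist":0},{"jaw":-1,"xyz":[0,30,0],"twist":0},{"jaw":-1,"xyz":[0,30,0],"twist":0},{"jaw":-1,"xyz":[0,30,0],"twist":0},{"jaw":-1,"xyz":[0,30,0],"twist":0}]}}

```text
time: 7.9
ee_pos: [0.5287, -0.1367, 0.1712]
tcp_rot: [-180.0, -0.0, 173.1]
wrist_force: [-0.1, 0.7, 0.2]
opening: -0.0002
grasp_force: 0.0
```

```bash
python3 - <<'E'
from h import *
from workcell import sensors,camera,camera_params
P=camera_params("wrist");p,d=camera("wrist");np.savez("w5.npz",p=p,d=d,**P)
o=sensors.get_obs();print(o["time"],loc(o["ee_pos"]))
cv2.imwrite("pics/w5.png",cv2.resize(p[110:260,280:540,::-1],None,fx=3,fy=3,interpolation=cv2.INTER_NEAREST))
E
```

```text
7.95 [  -0.8801297  -111.48187071  171.22193575]
```

View pics/w5.png

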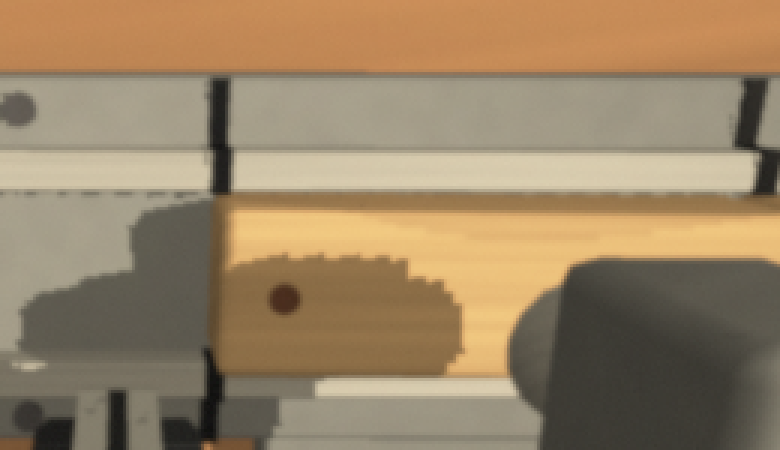

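```bash
python3 - <<'E'
from h import *
z=np.load("w5.npz");p=z["p"].astype(int)
K=z["mtx"];R,_=cv2.Rodrigues(z["rvec"]);C=-R.T@z["tvec"].ravel()
def at(u,v,h):
    r=R.T@np.array([(u-K[0,2])/K[0,0],(v-K[1,2])/K[1,1],1]);w=C+r*(h-C[2])/r[2];return loc(w).round(1)
def dark(v,a,b):
    g=p[v,a:b].sum(1)/3.;w=np.clip(np.median(g)-g-15,0,None);return a+(w@np.arange(b-a))/w.sum()
print("cam",loc(C))
for v,a,b,h in[(140,342,364,.03),(150,342,364,.03),(165,342,366,.042),(170,342,366,.042),(140,518,538,.03),(150,518,538,.03),(165,525,540,.042)]:
    u=dark(v,a,b);print("mark",v,u.round(2),at(u,v,h))
for v in(180,184,188,192,200,215,225): print(v,p[v,346:362].tolist()[:0],(p[v,346:362,0]-p[v,346:362,2]),at(355.,v,.064)[:2],at(351.,v,.03)[:2])
E
```

```text
cam [ -70.56993587 -112.59057887  296.03672422]
mark 140 352.7 [-54.  -81.9  30. ]
mark 150 352.44 [-45.1 -81.9  30. ]
mark 165 353.49 [-33.3 -81.9  42. ]
mark 170 353.3 [-28.8 -81.9  42. ]
mark 140 531.26 [-54.   78.3  30. ]
mark 150 529.28 [-45.1  78.3  30. ]
mark 165 535.93 [-33.3  78.1  42. ]
180 [] [ 14  14  13  18  33  46  53  59  64  71  79  90 101 108 109 110] [-24.3 -82.9] [-17.5 -82.3]
184 [] [ 15  14  15  18  33  46  52  54  61  74  87 100 110 111 112 112] [-21.  -82.8] [-13.7 -82.2]
188 [] [ 14  14  14  19  37  50  51  54  64  77  90 105 111 111 111 111] [-17.6 -82.7] [ -9.9 -82.1]
192 [] [ 13  15  15  23  39  49  51  53  62  74  87 100 109 111 111 111] [-14.3 -82.6] [ -6. -82.]
200 [] [15 15 18 28 41 48 49 58 65 73 77 75 71 70 70 70] [ -7.5 -82.4] [  1.8 -81.7]
215 [] [13 15 19 32 43 46 49 57 62 66 66 68 68 69 68 69] [  5.6 -81.9] [ 16.8 -81.3]
225 [] [14 13 12 19 36 48 54 62 65 67 68 70 69 70 70 70] [ 14.5 -81.6] [ 27.  -80.9]
```

The wrist crop (x3) shows the near mark at column 219-222 and the handle's end at columns 214-227. That puts the end within about 1 mm of the mark, and the top seam agrees, so I accept the position. Next is up and over the plunger cap.

Call:
{"name": "apply_moves", "arguments": {"motion": [{"jaw":-1,"xyz":[0,0,-50],"twist":0},{"jaw":-1,"xyz":[0,0,-100],"twist":0},{"jaw":-1,"xyz":[0,0,-120],"twist":0},{"jaw":-1,"xyz":[0,40,-120],"twist":0},{"jaw":-1,"xyz":[0,80,-120],"twist":0}]}}

```text
time: 8.57
ee_pos: [0.5385, -0.0569, 0.2916]
tcp_rot: [-180.0, 0.0, 173.0]
wrist_force: [-0.3, 0.3, -0.1]
opening: -0.0001
grasp_force: 0.0
```

Call:
{"name": "apply_moves", "arguments": {"motion": [{"jaw":-1,"xyz":[0,20,0],"twist":0},{"jaw":-1,"xyz":[0,31,0],"twist":0},{"jaw":-1,"xyz":[0,31,0],"twist":0},{"jaw":-1,"xyz":[0,31,0],"twist":0}]}}

```text
time: 9.07
ee_pos: [0.542, -0.0272, 0.2913]
tcp_rot: [-180.0, -0.0, 173.1]
wrist_force: [-0.7, 0.0, -0.3]
opening: -0.0005
grasp_force: 0.0
```

```bash
python3 - <<'E'
from h import *
from workcell import sensors
o=sensors.get_obs();print(o["time"],loc(o["ee_pos"]),o["wrist_force"])
E
```

```text
9.075 [ -0.8648976   -1.06338151 291.25792977] [-0.71855553  0.01628766 -0.3348782 ]
```

Call:
{"name": "apply_moves", "arguments": {"motion": [{"jaw":-1,"xyz":[0,0,10],"twist":0},{"jaw":-1,"xyz":[0,0,17],"twist":0},{"jaw":-1,"xyz":[0,0,22],"twist":0},{"jaw":-1,"xyz":[0,0,26],"twist":0},{"jaw":-1,"xyz":[0,0,30],"twist":0}]}}

```text
time: 9.7
ee_pos: [0.5419, -0.0265, 0.2619]
tcp_rot: [-180.0, 0.0, 173.1]
wrist_force: [-3.1, -0.9, 8.5]
opening: 0.0002
grasp_force: 3.3
```

Call:
{"name": "apply_moves", "arguments": {"motion": [{"jaw":-1,"xyz":[0,0,5],"twist":0},{"jaw":-1,"xyz":[0,0,10],"twist":0},{"jaw":-1,"xyz":[0,0,15],"twist":0},{"jaw":-1,"xyz":[0,0,20],"twist":0},{"jaw":-1,"xyz":[0,0,24],"twist":0}]}}

```text
time: 10.32
ee_pos: [0.5419, -0.0265, 0.2388]
tcp_rot: [-180.0, 0.1, 173.1]
wrist_force: [-5.1, -0.7, 12.7]
opening: -0.0001
grasp_force: 6.2
```

Call:
{"name": "apply_moves", "arguments": {"motion": [{"jaw":-1,"xyz":[0,0,3],"twist":0},{"jaw":-1,"xyz":[0,0,5],"twist":0},{"jaw":-1,"xyz":[0,0,7],"twist":0}]}}

```text
time: 10.7
ee_pos: [0.5419, -0.0265, 0.2323]
tcp_rot: [-180.0, 0.1, 173.1]
wrist_force: [-4.8, -2.1, 13.9]
opening: -0.0001
grasp_force: 7.0
```

Call:
{"name": "apply_moves", "arguments": {"motion": [{"jaw":-1,"xyz":[0,0,1],"twist":0},{"jaw":-1,"xyz":[0,0,2],"twist":0},{"jaw":-1,"xyz":[0,0,2],"twist":0}]}}

```text
time: 11.08
ee_pos: [0.5419, -0.0265, 0.2303]
tcp_rot: [-180.0, 0.1, 173.1]
wrist_force: [-5.7, -1.1, 13.1]
opening: -0.0001
grasp_force: 6.8
```

Call:
{"name": "apply_moves", "arguments": {"motion": [{"jaw":-1,"xyz":[0,0,1],"twist":0},{"jaw":-1,"xyz":[0,0,1],"twist":0}]}}

```text
time: 11.32
ee_pos: [0.5419, -0.0265, 0.23]
tcp_rot: [-180.0, 0.2, 173.1]
wrist_force: [-6.0, -0.3, 18.4]
opening: 0.0002
grasp_force: 8.8
```

Call:
{"name": "apply_moves", "arguments": {"motion": [{"jaw":-1,"xyz":[0,0,1],"twist":0},{"jaw":-1,"xyz":[0,0,1],"twist":0}]}}

```text
time: 11.58
ee_pos: [0.5419, -0.0265, 0.2299]
tcp_rot: [-180.0, 0.2, 173.1]
wrist_force: [-8.6, -0.7, 23.9]
opening: -0.0002
grasp_force: 11.8
```

The travel has stopped at z 0.230 and the force is rising, so the ram is bearing on the handle. I'll press slightly more and hold.

Call:
{"name": "apply_moves", "arguments": {"motion": [{"jaw":-1,"xyz":[0,0,1],"twist":0},{"jaw":-1,"xyz":[0,0,1],"twist":0},{"jaw":-1,"xyz":[0,0,1],"twist":0},{"jaw":-1,"xyz":[0,0,1],"twist":0},{"jaw":-1,"xyz":[0,0,1],"twist":0}]}}

```text
time: 12.2
ee_pos: [0.5419, -0.0265, 0.2299]
tcp_rot: [-180.0, 0.3, 173.1]
wrist_force: [-10.9, -0.8, 29.1]
opening: -0.0002
grasp_force: 14.7
```

Call:
{"name": "apply_moves", "arguments": {"motion": [{"jaw":-1,"xyz":[0,0,-10],"twist":0},{"jaw":-1,"xyz":[0,0,-22],"twist":0},{"jaw":-1,"xyz":[0,0,-34],"twist":0},{"jaw":-1,"xyz":[0,0,-50],"twist":0},{"jaw":-1,"xyz":[0,0,-90],"twist":0}]}}

```text
time: 12.82
ee_pos: [0.5416, -0.0263, 0.3146]
tcp_rot: [-180.0, -0.1, 173.1]
wrist_force: [1.4, 0.1, -0.2]
opening: 0.0001
grasp_force: 0.0
```

Call:
{"name": "apply_moves", "arguments": {"motion": [{"jaw":-1,"xyz":[0,-40,0],"twist":0},{"jaw":-1,"xyz":[0,-80,0],"twist":0},{"jaw":-1,"xyz":[0,-120,0],"twist":0},{"jaw":-1,"xyz":[0,-160,0],"twist":0},{"jaw":-1,"xyz":[0,-160,0],"twist":0}]}}

```text
time: 13.45
ee_pos: [0.5225, -0.1874, 0.3149]
tcp_rot: [-180.0, -0.0, 173.0]
wrist_force: [0.1, -0.6, 0.1]
opening: 0.0
grasp_force: 0.0
```

```bash
python3 m.py 6; python3 seam.py | grep -v "rail\|mark"; python3 - <<'E'
from h import *
from workcell import camera,camera_params
p,d=camera("top");W=world(d,camera_params("top"));m=(d>0)&(np.hypot(W[...,0]-.543,W[...,1]+.026)<.026)&(W[...,2]>.2);print("cap z",np.median(W[m][:,2]),m.sum())
E
```

```text
13.45 [  -0.95587402 -162.49106117  314.92277442] [ 0.11106216 -0.64421608  0.05247966]
top [-0.08048875 -0.08022102  0.23621136  0.23702675] []
side [-0.07571699 -0.05829571  0.2382151   0.23907423] [(np.float64(-0.0757), np.float64(-0.0616))]
13.55 [  -0.86068505 -160.43012797  315.17036405] [-0.16545631  0.30592185 -1.17133812]
top seam -0.015 0.0789 124.0 146.0
top seam 0.015 0.0795 135.0 148.0
side seam -0.015 0.0806 146.0 165.0
side seam 0.015 0.084 161.0 176.0
cap z 0.2503303528271589 530
```

View pics/top_6.png

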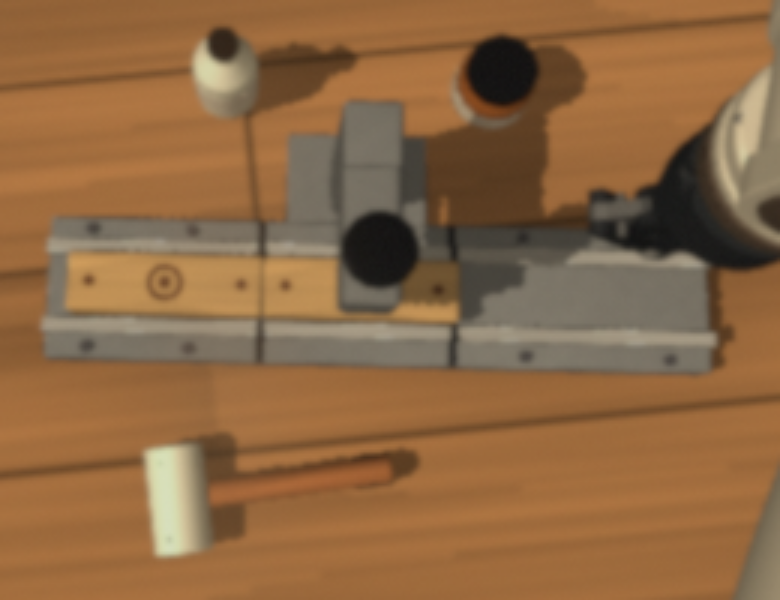

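The seam lies on the index mark at (262,285) and the fresh handle's other end is by the mark at (455,290). The plunger is back up (cap at 0.250), both handles are in the channel and the bystanders are untouched.

```bash
python3 -c "
from workcell import bot
print(bot.job_done())"
```

```text
the job is handed in; nothing more can be done
None
```

The job is handed in: the fresh handle is centred under the ram to within about 1 mm of the index marks and was pressed fully for over half a second, the plunger is back up, both handles lie in the channel, and the jar, bottle and mallet were not touched.

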